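# Assemble the test sieve stack on the shaker

### The arm

A 6-joint arm with a two-finger parallel gripper is mounted at the origin on a cart in front of the work surface, level with it; the furniture and walls round the work are solid. World frame = base frame: x ahead of the robot, y to its left, z up, the work surface at z = 0. Lengths are in m, angles in rad, forces in N, time in s.
With the tool pointing down it reaches from about 0.4 to 0.925 m from the base axis. Payload 12.5 kg.
Tool frame: the origin (TCP) lies at the very end of the fingers, on their centre line; the grasp point (between the pads) lies 19 mm behind it; z points along the fingers, y is the line along which they close (so a half turn about z gives the same grasp; the last joint's range is limited). The gripper opens to 95 mm and grips with 3 to 60 N. Pads are 20 mm wide; open, the fingers measure 119 mm over their backs; the gripper's body (75 mm by 180 mm) begins 59 mm behind the grasp point.
Start: joints at [-1.455, 0.491, 1.559, -0, 1.092, -0.106], TCP at [0.138, -0.61, 0.215] pointing down, gripper open.
Joint ranges: [-3.1, 3.1], [-0.84, 2.19], [0.05, 2.79], [-1.13, 4.28], [0.06, 2.93], [-2.69, 2.69]. Speed limits (rad/s): [2.22, 2.22, 2.79, 3.14, 3.14, 3.14].

### API

Orientations are given as a unit quaternion [x, y, z, w].
In Python, from rig import state, snapshot, job_done gives the robot as it stands.
- The arm moves only by the tool carry_out, never from a script. Its argument "targets" is a list of rows, each a list of 6 numbers: the shift along the tool's x, y, z in mm, then the turn, a rotation vector about the tool's x, y, z in rad. A call has 1 to 12 rows; each row shifts and turns the commanded pose from where the row before left it, along the tool's axes as they then stand; what a row does not reach is not made up. A row lasts 1/8 s, in which the tool goes at most 62.5 mm and 10.7 degrees, less where a joint would pass 70% of its speed; a pose out of reach is approached as far as the arm can. A call with a gripper value outside its range is refused whole. "jaw" is the opening, from 0 (shut) to 1 (fully open), set as the call begins (left out, the last holds). The fingers move at their own pace and stop on an object; the grip force is fixed at half the most. Time passes only in rows, so rows that do not move let the fingers close. It gives the time, the measured TCP pose, the force, the opening and the grip force at its end, in the units of the state.
- state(): the state, without advancing time (a new reading comes with each control period).
- snapshot(name): name is "scene" or "side" or "wrist"; returns a dict with "color" (420x560x3 uint8, red, green, blue), "camera_matrix" (3x3 intrinsics, pixels), "rvec" (rotation vector, rad) and "tvec" (3), from world to camera coordinates, as OpenCV has them. Camera axes: x right, y down, z forward; pixel columns grow to the right and rows downward; lengths in m; the calibration is good to about 2 mm. A picture is of the moment at which its call begins. There is no depth.
- job_done(): hands the job in; it is judged then, once.
The state is a dict: "time_s": time; "qpos": joint angles; "qvel": joint speeds; "tau": joint torques, N m; "eef_pos": TCP position; "tool_rot": TCP orientation; "wrist_force": force on the tool from outside, world axes, zero at the start; "torque": the same for the moment, N m; "opening": finger opening in m; "finger_force": force on a finger pad.
Only numpy, scipy, OpenCV 4.12 (cv2) and the standard library are available. Lean on these libraries where they do the work, as an engineer would, in place of code of your own. Each camera call takes 0.05 s, during which the arm holds its last target. There are 200 camera calls.

### The job

Build up the sieve stack on the collecting pan of the shaker, one piece at a time: first the fine sieve, on it the medium one, then the coarse one with the large holes, and last the lid, each nested fully home in the rim of the one below. Leave the conical flask and the red-capped bottle standing where they are.

Things in the scene. Friction and masses are not known exactly. Their poses are not given: they have to be found in the camera images.
- shaker: Sieve shaker, fixed: white housing 110 x 110 x 34 mm; origin at the centre of its underside, z up, x from the face with the dark display to the back. On its middle is fixed an empty steel collecting pan, open above: outside 56 mm, inside 50 mm, 17 mm deep, rim 62 mm above the origin. A sieve seated on the pan has its origin 56 mm above this one.
- sieve_fine: Round steel sieve, the fine, shortest one: plate with 61 holes of 3 mm, 13 mm below the rim. 34 mm high overall, outside 56 mm (grip across it), inside 50 mm. Collar under it 47 mm across, 6 mm high, tapered to 43 at its foot, drops into the rim below. Origin: centre of the collar's underside, z up. A piece seated on it has its origin 28 mm above this one. 0.14 kg.
- sieve_medium: Round steel sieve, the medium one: plate with 19 holes of 6.5 mm, 13 mm below the rim. 40 mm high overall, outside 56 mm (grip across it), inside 50 mm. Collar under it 47 mm across, 6 mm high, tapered to 43 at its foot, drops into the rim below. Origin: centre of the collar's underside, z up. A piece seated on it has its origin 34 mm above this one. 0.14 kg.
- sieve_coarse: Round steel sieve, the coarse, tallest one: plate with 7 holes of 12 mm, 13 mm below the rim. 46 mm high overall, outside 56 mm (grip across it), inside 50 mm. Collar under it 47 mm across, 6 mm high, tapered to 43 at its foot, drops into the rim below. Origin: centre of the collar's underside, z up. A piece seated on it has its origin 40 mm above this one. 0.14 kg.
- lid: Lid of the stack: steel disc 56 mm across with an upright black round knob, 20 mm across, to grip; disc top 12 mm, knob top 48 mm above the origin. Collar under it 47 mm across, 6 mm high, tapered to 43 at its foot, drops into the rim below. Origin: centre of the collar's underside, z up. 0.12 kg.
- flask: Conical glass flask with pink contents, 68 mm wide at the foot, 113 mm high, standing loose on the bench; a bystander. Origin at the centre of its underside.
- red_cap_bottle: Small glass bottle with a red cap, 56 mm in diameter, 109 mm high, standing loose on the bench; a bystander. Origin at the centre of its underside.

How it is judged:
By the outcome, as a careful person would: the job done as asked, in the order asked, and still so for the second after the job is handed in, with the robot touching nothing.
It also fails if it takes over 112 s, if anything falls off the work surface, if the arm or the gripper's body presses on something with over 40 N, if the wrist force passes 120 N, or if a joint passes its speed limit or range.

## Working session

There is one attempt and no reset: what is moved stays moved. The work goes in short steps, Python scripts to look and compute and a tool call to move; the robot and the scene stay as the last step left them, time stands still between calls to the robot, and variables do not carry over. Pictures are saved under pics/ and viewed, at most 14 in all, crops included, and the job is handed in when it is done.

Besides the shell and the picture viewer there is one more tool, called by a JSON object that holds its "name" and its "arguments". carry_out: Moves the arm, as the interface text tells. Its arguments: {"type":"object","properties":{"targets":{"type":"array"},"jaw":{"type":"number"}},"required":["targets"]}

```bash
mkdir -p pics; python3 - <<'E'
from rig import state,snapshot
import cv2,numpy as np
s=state();print({k:np.round(v,3) for k,v in s.items()})
for n in ["scene","side"]:
    d=snapshot(n);cv2.imwrite(f"pics/{n}0.png",cv2.cvtColor(d["color"],cv2.COLOR_RGB2BGR))
    R=cv2.Rodrigues(np.array(d["rvec"]))[0];print(n,np.round(-R.T@np.array(d["tvec"]).ravel(),3),np.round(R[2],2),np.array(d["camera_matrix"])[0,0])
E
```

```text
{'time_s': np.float64(0.0), 'qpos': array([-1.455,  0.492,  1.559,  0.   ,  1.092, -0.106]), 'qvel': array([ 0.001, -0.001, -0.002,  0.001, -0.   ,  0.   ]), 'tau': array([ 3.0000e-03, -6.1263e+01, -2.5818e+01,  6.9000e-02,  4.8000e-02,
       -0.0000e+00]), 'eef_pos': array([ 0.138, -0.609,  0.214]), 'tool_rot': array([ 0.994,  0.111,  0.   , -0.001]), 'wrist_force': array([0.094, 0.657, 0.372]), 'torque': array([-0.008, -0.022, -0.004]), 'finger_force': np.float64(0.0), 'opening': np.float64(0.095)}
scene [-0.282  0.612  0.682] [ 0.69 -0.5  -0.52] 511.47065173185774
side [ 0.219 -0.607  0.613] [ 0.35  0.69 -0.63] 412.4115487002765
```

View pics/scene0.png

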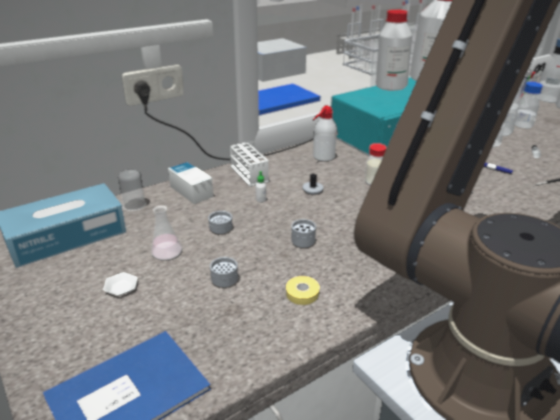

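View pics/side0.png

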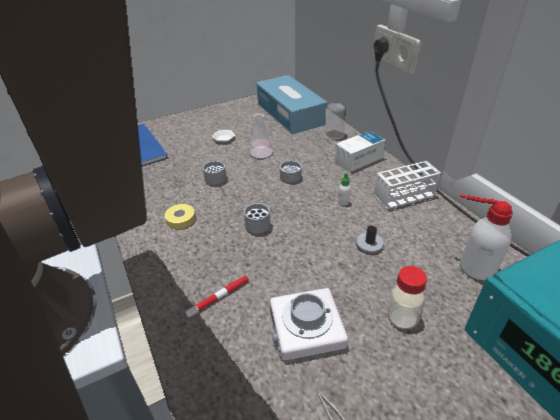

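Scene: coarse (303,234), medium (224,273), fine (220,223), lid (313,185); the shaker is hidden. Side: coarse (257,220), medium (214,174), fine (290,173), lid (370,240), pan (308,308), red-capped bottle (408,300), flask (261,145). Next I enlarge them to find the rims.

```bash
cat > h.py <<'E'
import numpy as np,cv2
from rig import state,snapshot,job_done
def cam(d):
    R=cv2.Rodrigues(np.array(d["rvec"],float))[0];t=np.array(d["tvec"],float).ravel();return np.array(d["camera_matrix"],float),R,t
def cast(d,uv,z):
    K,R,t=cam(d);c=-R.T@t;r=R.T@np.linalg.inv(K)@np.array([uv[0],uv[1],1.]);return c+r*(z-c[2])/r[2]
def proj(d,P):
    K,R,t=cam(d);return cv2.projectPoints(np.float64(P).reshape(-1,3),np.array(d["rvec"],float),t,K,None)[0].reshape(-1,2)
def crop(d,u,v,r,s):
    im=cv2.cvtColor(d["color"],cv2.COLOR_RGB2BGR);return cv2.resize(cv2.getRectSubPix(im,(2*r,2*r),(float(u),float(v))),None,fx=s,fy=s,interpolation=cv2.INTER_CUBIC)
E
python3 - <<'E'
from h import *
a=snapshot("scene");b=snapshot("side")
r1=[crop(a,303,234,20,5),crop(a,224,273,20,5),crop(a,220,223,20,5),crop(a,313,185,20,5)]
r2=[crop(b,257,220,20,5),crop(b,214,174,20,5),crop(b,290,173,20,5),crop(b,370,240,20,5)]
cv2.imwrite("pics/m.png",np.vstack([np.hstack(r1),np.hstack(r2)]))
cv2.imwrite("pics/pan.png",crop(b,308,318,50,6))
E
```

```text
(no output)
```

View pics/m.png

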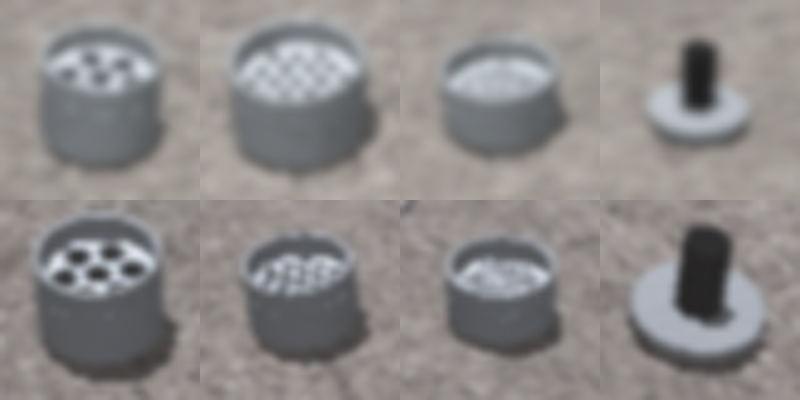

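View pics/pan.png

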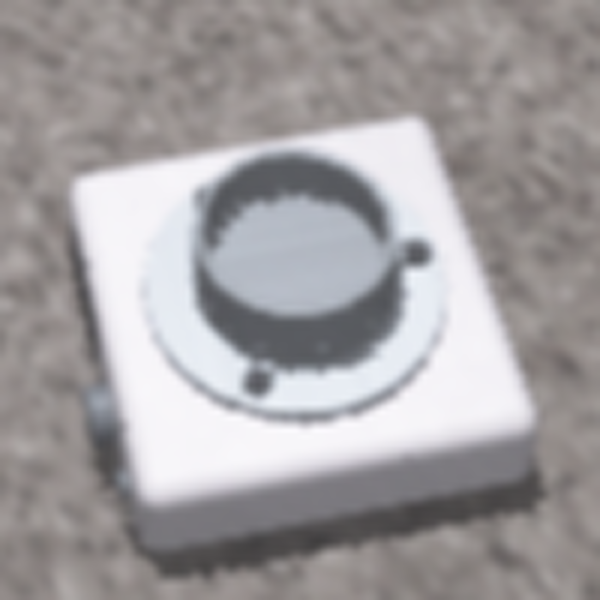

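```bash
python3 - <<'E'
from h import *
a=snapshot("scene");b=snapshot("side")
def pt(d,u,v,x,y,z,s=5,o=100): return np.round(cast(d,(u+(x-o)/s,v+(y-o)/s),z)*1000,1)
print("coarse",pt(a,303,234,100,55,.046),pt(b,257,220,98,256-200,.046))
print("medium",pt(a,224,273,98,58,.040),pt(b,214,174,99,67,.040))
print("fine",pt(a,220,223,101,68,.034),pt(b,290,173,102,67,.034))
print("lid disc",pt(a,313,185,97,108,.012),pt(b,370,240,97,106,.012), "knobtop",pt(a,313,185,100,46,.048),pt(b,370,240,108,38,.048))
print("pan",pt(b,308,318,298,234,.062,6,300))
print("bottle cap",np.round(cast(b,(412,273),.109),3),"flask foot",np.round(cast(b,(261,150),0.015),3),np.round(cast(a,(166,248),0.015),3))
P=[pt(b,308,318,x,y,.034,6,300) for x,y in [(75,185),(428,118),(537,430),(140,505)]]
print("corners",P)
w=snapshot("wrist");cv2.imwrite("pics/w0.png",w["color"][:,:,::-1])
K,R,t=cam(w);print(np.round(-R.T@t,3),np.round(R,2),K[0,0])
E
```

```text
coarse [478.1  21.3  46. ] [477.6  18.8  46. ]
medium [458.8 235.9  40. ] [459.5 230.8  40. ]
fine [629.6 149.9  34. ] [631.3 148.2  34. ]
lid disc [ 654.5 -143.1   12. ] [ 655.5 -145.1   12. ] knobtop [ 656.8 -145.1   48. ] [ 657.1 -143.5   48. ]
pan [ 439.8 -257.3   62. ]
bottle cap [ 0.6   -0.31   0.109] flask foot [0.614 0.283 0.015] [0.61  0.296 0.015]
corners [array([ 403.3, -193.7,   34. ]), array([ 505.9, -222.2,   34. ]), array([ 474. , -323.4,   34. ]), array([ 372.2, -292.7,   34. ])]
[ 0.213 -0.593  0.385] [[ 0.22 -0.98 -0.  ]
 [-0.94 -0.21  0.27]
 [-0.26 -0.06 -0.96]] 314.34753829730806
```

View pics/w0.png

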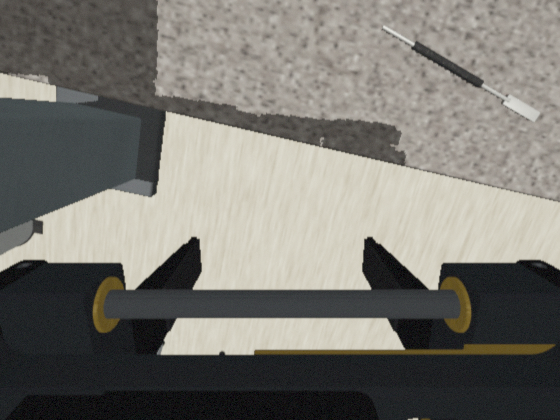

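The wrist view shows the fingers reaching inward to about (200,240) and (365,240). The camera sits ahead of the tool and looks back. I'll square the tool with the world axes and look at the pan.

{"name": "carry_out", "arguments": {"targets": [[0,0,-20,0,0,0.111],[0,0,-20,0,0,0.111],[28,-39,0,0,0,0],[28,-39,0,0,0,0],[28,-39,0,0,0,0],[28,-39,0,0,0,0],[28,-39,0,0,0,0],[28,-39,0,0,0,0],[28,-39,0,0,0,0],[28,-39,0,0,0,0],[28,-39,0,0,0,0],[0,0,0,0,0,0]], "jaw": 1}}

```text
time_s: 1.85
eef_pos: [0.3908, -0.2567, 0.2548]
tool_rot: [1.0, 0.002, 0.0, 0.0]
wrist_force: [-0.1, 0.3, 0.0]
opening: 0.095
finger_force: 0.0
```

```bash
cat >> h.py <<'E'
def look(n,P,r=60,s=5):
    d=snapshot("wrist");u,v=proj(d,P)[0];print("uv",u,v,"eef",np.round(state()["eef_pos"]*1000,1),np.round(state()["tool_rot"],4))
    cv2.imwrite(f"pics/{n}.png",d["color"][:,:,::-1]);return d
E
python3 - <<'E'
from h import *
d=look("w1",[.44,-.257,.062])
E
```

```text
uv 281.8734976463816 145.2193961320772 eef [ 390.1 -257.8  254.8] [1.0e+00 1.3e-03 1.0e-04 2.0e-04]
```

View pics/w1.png

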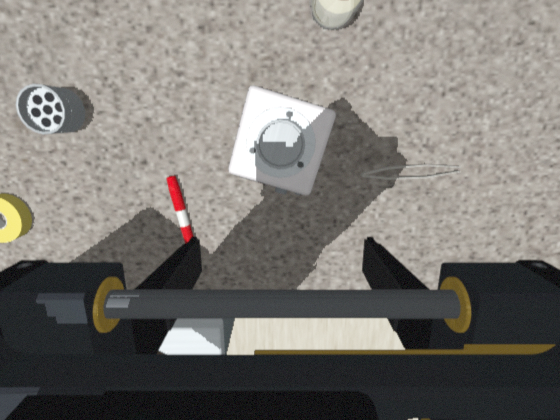

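The wrist view shows the pan at about (281,145), close to the predicted (282,145), and the coarse sieve at (42,108). I'll fit the pan rim.

```bash
python3 - <<'E'
from h import *
d=snapshot("wrist")
c=crop(d,281,145,40,7);cv2.imwrite("pics/c1.png",c)
g=cv2.GaussianBlur(cv2.cvtColor(d["color"],cv2.COLOR_RGB2GRAY),(3,3),0)
h=cv2.HoughCircles(cv2.resize(g[95:195,231:331],None,fx=4,fy=4,interpolation=cv2.INTER_CUBIC),cv2.HOUGH_GRADIENT,1.,40,param1=120,param2=25,minRadius=70,maxRadius=125)
r=28*314.35/(.42-.062)/1000;print("expect r px",r)
for x,y,rr in h[0][:6]:
    u,v=231+x/4,95+y/4;print(u,v,rr/4,np.round(cast(d,(u,v),.062)*1000,1))
E
```

```text
expect r px 24.586033519553077Traceback (most recent call last):
  File "<stdin>", line 7, in <module>
TypeError: 'NoneType' object is not subscriptable
```

View pics/c1.png

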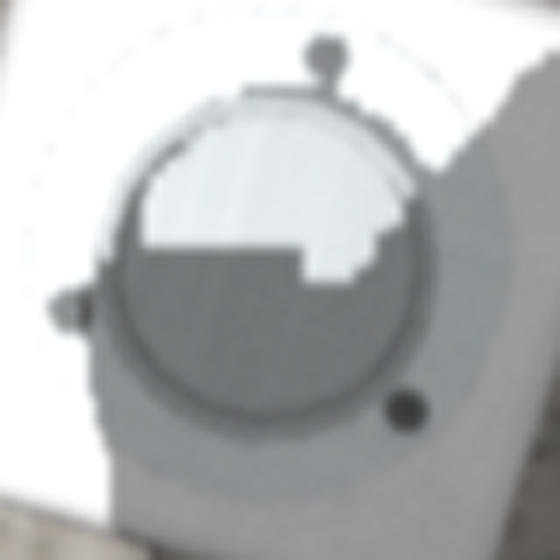

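Rim circle in the crop: centre (265,264), radius 172, which gives image (278.9,142.7). Now over to the fine sieve, with the same relative view.

{"name": "carry_out", "arguments": {"targets": [[21,-45,0,0,0,0],[21,-45,0,0,0,0],[21,-45,0,0,0,0],[21,-45,0,0,0,0],[21,-45,0,0,0,0],[21,-45,0,0,0,0],[21,-45,0,0,0,0],[21,-45,0,0,0,0],[21,-45,0,0,0,0],[0,0,0,0,0,0],[0,0,0,0,0,0]]}}

```text
time_s: 3.32
eef_pos: [0.5786, 0.1449, 0.2542]
tool_rot: [1.0, -0.001, -0.0, 0.0]
wrist_force: [-0.2, 0.5, 0.8]
opening: 0.0953
finger_force: 0.0
```

```bash
python3 - <<'E'
from h import *
d=look("w2",[.630,.149,.034])
u,v=np.round(proj(d,[.630,.149,.034])[0])
print(u,v);c1=crop(d,u,v,40,7)
cv2.imwrite("pics/c2.png",c1)
E
```

```text
uv 277.9266275011982 141.47746791662263 eef [578.5 144.7 254.5] [ 1.e+00 -8.e-04 -2.e-04  2.e-04]
278.0 141.0
```

View pics/c2.png

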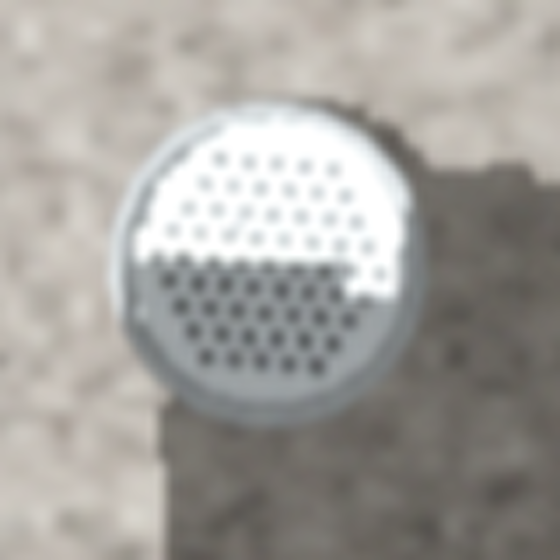

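Fine rim: crop centre (268.5,263.5), radius 159, so the sieve is at about (633,151) by the wrist camera, and the pan at about (443,-254). Pick the fine sieve.

{"name": "carry_out", "arguments": {"targets": [[54.5,-6,10,0,0,0],[0,0,50,0,0,0],[0,0,50,0,0,0],[0,0,50,0,0,0],[0,0,40,0,0,0],[0,0,30,0,0,0],[0,0,18,0,0,0],[0,0,0,0,0,0]]}}

```text
time_s: 4.38
eef_pos: [0.6329, 0.1512, 0.0061]
tool_rot: [1.0, -0.001, -0.001, 0.0]
wrist_force: [0.1, -0.3, 0.1]
opening: 0.0949
finger_force: 0.0
```

{"name": "carry_out", "arguments": {"targets": [[0,0,0,0,0,0],[0,0,0,0,0,0],[0,0,0,0,0,0],[0,0,0,0,0,0],[0,0,0,0,0,0],[0,0,0,0,0,0]], "jaw": 0}}

```text
time_s: 5.12
eef_pos: [0.6332, 0.1522, 0.0068]
tool_rot: [1.0, -0.0, 0.0, 0.0]
wrist_force: [-0.9, -0.7, 3.5]
opening: 0.0551
finger_force: 30.0
```

{"name": "carry_out", "arguments": {"targets": [[0,0,-30,0,0,0],[0,0,-50,0,0,0],[0,0,-50,0,0,0],[-20,45,-50,0,0,0],[-20,45,0,0,0,0],[-20,45,0,0,0,0],[-20,45,0,0,0,0],[-20,45,0,0,0,0],[-20,45,0,0,0,0],[-20,45,0,0,0,0],[-20,45,0,0,0,0],[-20,30,0,0,0,0]]}}

```text
time_s: 6.62
eef_pos: [0.4544, -0.2345, 0.181]
tool_rot: [1.0, -0.001, -0.0, 0.0]
wrist_force: [-0.0, -0.1, -0.9]
opening: 0.0551
finger_force: 30.0
```

{"name": "carry_out", "arguments": {"targets": [[-10,15,20,0,0,0],[0,0,40,0,0,0],[0,0,20,0,0,0],[0,0,0,0,0,0]]}}

```text
time_s: 7.12
eef_pos: [0.4447, -0.2474, 0.1]
tool_rot: [1.0, -0.0, -0.001, -0.001]
wrist_force: [0.6, 0.1, -1.3]
opening: 0.0552
finger_force: 30.0
```

```bash
python3 - <<'E'
from h import *
b=snapshot("side");u,v=proj(b,[.443,-.254,.09])[0]
w=look("w3",[.443,-.254,.062])
cv2.imwrite("pics/c3.png",np.hstack([crop(b,u,v,50,4),crop(w,280,260,100,2)]))
E
```

```text
uv 290.10134644541984 235.7938038043882 eef [ 445.5 -248.   101.6] [ 1.e+00 -0.e+00  1.e-04  1.e-04]
```

View pics/c3.png

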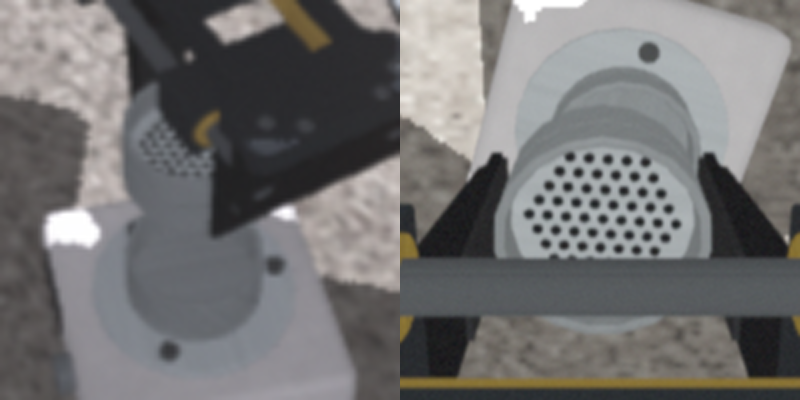

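Left: the sieve is held above the pan. Right: the held sieve is centred at crop x≈604, with the pan rim just behind it at x≈615–625. I'll back off 60 mm for a clean close-up of the pan.

{"name": "carry_out", "arguments": {"targets": [[-40,0,-20,0,0,0],[-20,0,-20,0,0,0],[0,0,0,0,0,0],[0,0,0,0,0,0]]}}

```text
time_s: 7.72
eef_pos: [0.386, -0.2481, 0.1415]
tool_rot: [1.0, -0.0, 0.001, 0.001]
wrist_force: [-0.7, -0.4, -1.3]
opening: 0.0549
finger_force: 30.0
```

```bash
cat >> h.py <<'E'
def rim(n,P,R=.028,r=50,s=6):
    # polar unwrap of the rectified rim plane round P (1 px = .25 mm), for reading; overlays circle R
    d=snapshot("wrist");e=np.round(state()["eef_pos"]*1000,1)
    k=.04;src=proj(d,[[P[0]+a*k,P[1]+b*k,P[2]] for a,b in ((1,1),(1,-1),(-1,-1),(-1,1))]).astype(np.float32)
    m=cv2.getPerspectiveTransform(src,np.float32([[0,0],[560,0],[560,560],[0,560]]))
    im=cv2.warpPerspective(d["color"],m,(560,560),flags=cv2.INTER_CUBIC)[:,:,::-1].copy()
    for t in range(0,561,70): cv2.line(im,(t,0),(t,6),(0,0,255),2);cv2.line(im,(0,t),(6,t),(0,0,255),2)
    for a in np.arange(0,6.28,.2618): cv2.circle(im,(int(280+7e3*R*np.cos(a)),int(280+7e3*R*np.sin(a))),2,(0,0,255),-1)
    cv2.imwrite(f"pics/{n}.png",im);print(n,"eef",e,"uv",proj(d,P)[0],"7px/mm; right=-y, up=+x")
E
python3 -c "
from h import *
rim('r1',[.443,-.254,.062])"
```

```text
r1 eef [ 386.  -247.9  141.1] uv [288.72208385 146.76469507] 7px/mm; right=-y, up=+x
```

View pics/r1.png

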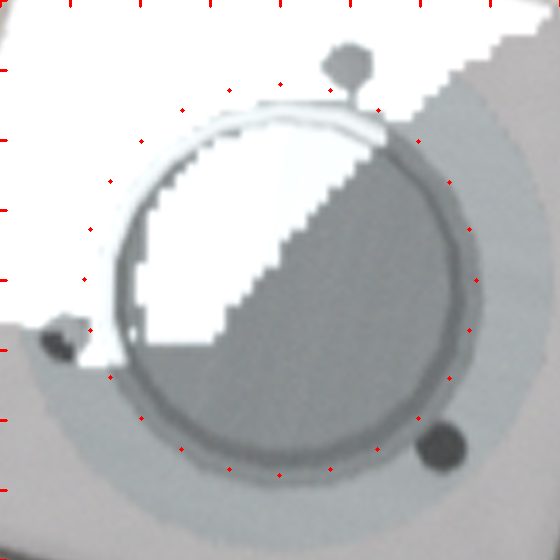

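Pan rim in the rectified view: centre (293,294), radius ~191. That is 2 mm in -y and 2 mm in -x from the guess, so (441,-256). Combined with the high view I aim for (442,-255.5).

{"name": "carry_out", "arguments": {"targets": [[40,7.5,0,0,0,0],[16,0,30,0,0,0],[0,0,30,0,0,0],[0,0,6,0,0,0],[0,0,4,0,0,0],[0,0,4,0,0,0],[0,0,2,0,0,0],[0,0,2,0,0,0],[0,0,0,0,0,0]]}}

```text
time_s: 8.9
eef_pos: [0.4413, -0.2554, 0.0633]
tool_rot: [1.0, -0.0, 0.0, 0.0]
wrist_force: [0.2, 1.0, -1.1]
opening: 0.0553
finger_force: 30.0
```

{"name": "carry_out", "arguments": {"targets": [[0,0,1,0,0,0],[0,0,1,0,0,0],[0,0,0,0,0,0]]}}

```text
time_s: 9.28
eef_pos: [0.4414, -0.2555, 0.0627]
tool_rot: [1.0, -0.0, 0.001, 0.0]
wrist_force: [-5.0, 1.8, 20.6]
opening: 0.0552
finger_force: 30.0
```

{"name": "carry_out", "arguments": {"targets": [[0,0,0,0,0,0],[0,0,0,0,0,0],[0,0,0,0,0,0],[0,0,-30,0,0,0],[0,0,-50,0,0,0],[0,0,-50,0,0,0],[0,0,-50,0,0,0],[-3,-40,-10,0,0,0],[-3,-45,0,0,0,0],[-3,-45,0,0,0,0],[-3,-45,0,0,0,0],[-3,-45,0,0,0,0]], "jaw": 1}}

```text
time_s: 10.78
eef_pos: [0.426, -0.034, 0.2511]
tool_rot: [1.0, -0.0, 0.0, 0.0]
wrist_force: [0.4, -0.6, -0.3]
opening: 0.0951
finger_force: 0.0
```

{"name": "carry_out", "arguments": {"targets": [[-3,-45,0,0,0,0],[-3,-45,0,0,0,0],[-3,-45,0,0,0,0],[-3,-45,0,0,0,0],[-3,-45,0,0,0,0],[-2,-45,0,0,0,0],[0,0,0,0,0,0],[0,0,0,0,0,0]]}}

```text
time_s: 11.78
eef_pos: [0.4092, 0.2343, 0.2509]
tool_rot: [1.0, 0.0, -0.0, 0.0]
wrist_force: [-0.8, 0.5, 0.4]
opening: 0.0952
finger_force: 0.0
```

```bash
python3 -c "
from h import *
rim('r2',[.460,.234,.040])"
```

```text
r2 eef [409.3 233.9 251. ] uv [281.61204859 142.51826295] 7px/mm; right=-y, up=+x
```

View pics/r2.png

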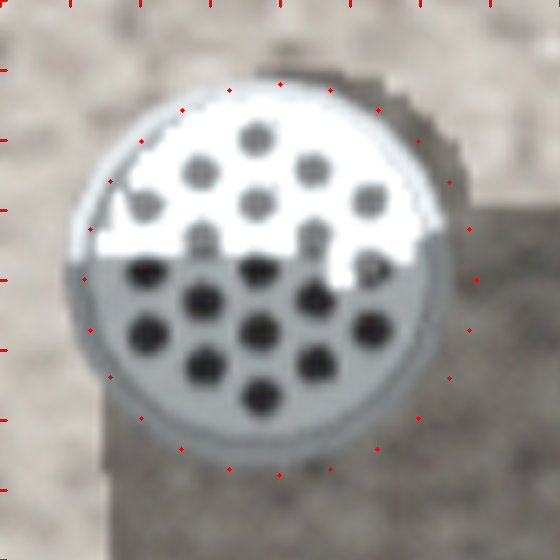

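Medium sieve rim: centre (258,271) in the rectified view, so (461,237). Pick it up.

{"name": "carry_out", "arguments": {"targets": [[52,-3,10,0,0,0],[0,0,50,0,0,0],[0,0,50,0,0,0],[0,0,50,0,0,0],[0,0,40,0,0,0],[0,0,25,0,0,0],[0,0,16,0,0,0],[0,0,0,0,0,0]]}}

```text
time_s: 12.82
eef_pos: [0.4613, 0.2369, 0.0097]
tool_rot: [1.0, -0.001, -0.001, 0.0]
wrist_force: [0.1, 0.1, -0.2]
opening: 0.0952
finger_force: 0.0
```

{"name": "carry_out", "arguments": {"targets": [[0,0,0,0,0,0],[0,0,0,0,0,0],[0,0,0,0,0,0],[0,0,0,0,0,0],[0,0,0,0,0,0],[0,0,0,0,0,0]], "jaw": 0}}

```text
time_s: 13.58
eef_pos: [0.4614, 0.2377, 0.0103]
tool_rot: [1.0, -0.0, 0.0, 0.0]
wrist_force: [-0.9, -0.5, 4.1]
opening: 0.0549
finger_force: 30.0
```

{"name": "carry_out", "arguments": {"targets": [[0,0,-30,0,0,0],[0,0,-50,0,0,0],[0,0,-50,0,0,0],[-3,40,-25,0,0,0],[-3,45,0,0,0,0],[-3,45,0,0,0,0],[-3,45,0,0,0,0],[-3,45,0,0,0,0],[-3,45,0,0,0,0],[-3,45,0,0,0,0],[-3,45,0,0,0,0],[-3,45,0,0,0,0]]}}

```text
time_s: 15.08
eef_pos: [0.4339, -0.1637, 0.165]
tool_rot: [1.0, -0.0, -0.0, -0.0]
wrist_force: [0.7, 0.0, -1.3]
opening: 0.055
finger_force: 30.0
```

{"name": "carry_out", "arguments": {"targets": [[-15,30,0,0,0,0],[-15,31,0,0,0,0],[-15,30,0,0,0,0],[0,0,0,0,0,0],[0,0,0,0,0,0]]}}

```text
time_s: 15.7
eef_pos: [0.3892, -0.253, 0.165]
tool_rot: [1.0, -0.0, -0.0, -0.0]
wrist_force: [0.0, -0.0, -1.1]
opening: 0.0551
finger_force: 30.0
```

```bash
python3 -c "
from h import *
rim('r3',[.4415,-.2555,.090])"
```

```text
r3 eef [ 389.4 -252.7  165. ] uv [284.59456728 153.17878966] 7px/mm; right=-y, up=+x
```

View pics/r3.png

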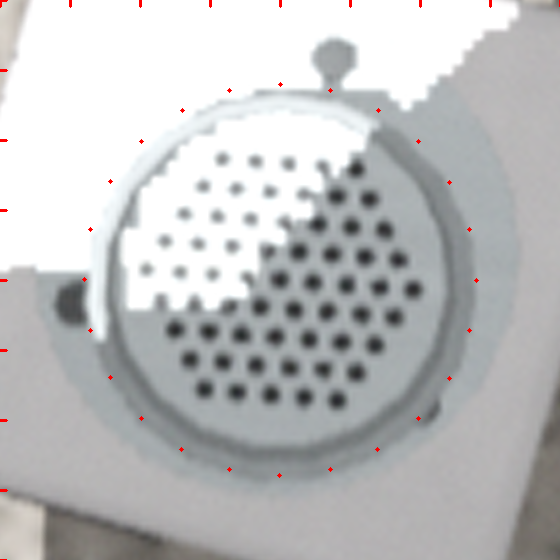

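The fine sieve is seated and level: its rim centre in the rectified view is (282,285), within 1 mm of expected. Place the medium one.

{"name": "carry_out", "arguments": {"targets": [[40,3,0,0,0,0],[12,0,30,0,0,0],[0,0,28,0,0,0],[0,0,4,0,0,0],[0,0,4,0,0,0],[0,0,3,0,0,0],[0,0,2,0,0,0],[0,0,0,0,0,0]]}}

```text
time_s: 16.75
eef_pos: [0.4413, -0.2564, 0.0944]
tool_rot: [1.0, -0.0, 0.0, 0.0]
wrist_force: [0.5, -0.0, -1.7]
opening: 0.055
finger_force: 30.0
```

{"name": "carry_out", "arguments": {"targets": [[0,0,0.5,0,0,0],[0,0,0,0,0,0]]}}

```text
time_s: 17.0
eef_pos: [0.4414, -0.2565, 0.0943]
tool_rot: [1.0, -0.0, 0.0, 0.0]
wrist_force: [-1.5, 1.3, 5.5]
opening: 0.055
finger_force: 30.0
```

{"name": "carry_out", "arguments": {"targets": [[0,0,0,0,0,0],[0,0,0,0,0,0],[0,0,0,0,0,0],[0,0,-30,0,0,0],[0,0,-50,0,0,0],[0,0,-50,0,0,0],[0,-20,-28,0,0,0],[-2,-45,0,0,0,0],[-2,-45,0,0,0,0],[-2,-45,0,0,0,0],[-2,-45,0,0,0,0],[-2,-45,0,0,0,0]], "jaw": 1}}

```text
time_s: 18.5
eef_pos: [0.4311, -0.01, 0.2517]
tool_rot: [1.0, -0.0, 0.0, 0.0]
wrist_force: [0.8, -0.4, -0.5]
opening: 0.0949
finger_force: 0.0
```

{"name": "carry_out", "arguments": {"targets": [[-3,-31,0,0,0,0],[0,0,0,0,0,0],[0,0,0,0,0,0]]}}

```text
time_s: 18.88
eef_pos: [0.4284, 0.0194, 0.2517]
tool_rot: [1.0, 0.0, 0.0, 0.0]
wrist_force: [-0.6, -0.2, 0.2]
opening: 0.0953
finger_force: 0.0
```

```bash
python3 -c "
from h import *
rim('r4',[.480,.021,.046])"
```

```text
r4 eef [428.5  19.1 251.6] uv [280.01323403 142.31129636] 7px/mm; right=-y, up=+x
```

View pics/r4.png

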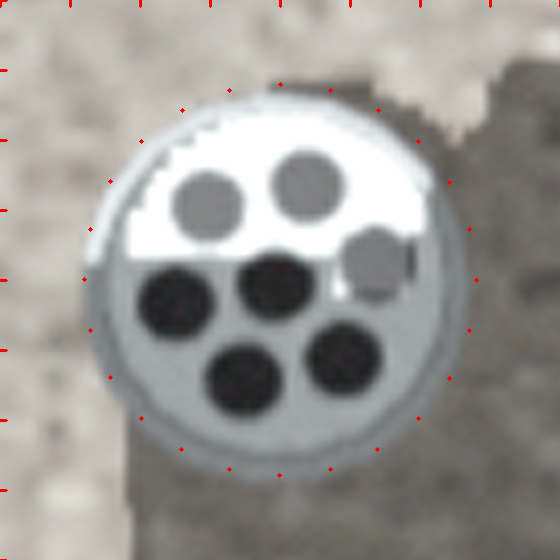

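Coarse sieve: rim centre (276,286), so (479,21.5). Pick it up.

{"name": "carry_out", "arguments": {"targets": [[51,-2.3,10,0,0,0],[0,0,50,0,0,0],[0,0,50,0,0,0],[0,0,50,0,0,0],[0,0,40,0,0,0],[0,0,24,0,0,0],[0,0,15.5,0,0,0],[0,0,0,0,0,0]]}}

```text
time_s: 19.92
eef_pos: [0.479, 0.0211, 0.0112]
tool_rot: [1.0, -0.001, -0.001, -0.0]
wrist_force: [0.0, 0.1, 1.0]
opening: 0.0949
finger_force: 0.0
```

{"name": "carry_out", "arguments": {"targets": [[0,0,0,0,0,0],[0,0,0,0,0,0],[0,0,0,0,0,0],[0,0,0,0,0,0],[0,0,0,0,0,0],[0,0,0,0,0,0]], "jaw": 0}}

```text
time_s: 20.68
eef_pos: [0.4795, 0.0219, 0.0124]
tool_rot: [1.0, -0.0, 0.0, 0.0]
wrist_force: [-1.6, -1.2, 4.9]
opening: 0.0557
finger_force: 30.0
```

{"name": "carry_out", "arguments": {"targets": [[0,0,-30,0,0,0],[0,0,-50,0,0,0],[0,0,-50,0,0,0],[0,0,-50,0,0,0],[-5,40,-10,0,0,0],[-7,45,0,0,0,0],[-7,45,0,0,0,0],[-7,45,0,0,0,0],[-7,45,0,0,0,0],[-5,35,0,0,0,0],[0,10,0,0,0,0],[0,0,0,0,0,0]]}}

```text
time_s: 22.18
eef_pos: [0.4411, -0.2429, 0.2018]
tool_rot: [1.0, -0.0, -0.0, -0.0]
wrist_force: [-0.4, 0.9, -2.2]
opening: 0.0556
finger_force: 30.0
```

{"name": "carry_out", "arguments": {"targets": [[0,13.2,10,0,0,0],[0,0,30,0,0,0],[0,0,18,0,0,0],[0,0,4,0,0,0],[0,0,4,0,0,0],[0,0,3,0,0,0],[0,0,1,0,0,0],[0,0,0,0,0,0]]}}

```text
time_s: 23.18
eef_pos: [0.4414, -0.2563, 0.1324]
tool_rot: [1.0, -0.0, 0.0, 0.0]
wrist_force: [0.7, -0.1, -1.1]
opening: 0.0558
finger_force: 30.0
```

{"name": "carry_out", "arguments": {"targets": [[0,0,1,0,0,0],[0,0,0,0,0,0]]}}

```text
time_s: 23.42
eef_pos: [0.4413, -0.2563, 0.1312]
tool_rot: [1.0, -0.0, 0.0, 0.0]
wrist_force: [-1.0, 0.7, -1.5]
opening: 0.0557
finger_force: 30.0
```

{"name": "carry_out", "arguments": {"targets": [[0,0,0.6,0,0,0],[0,0,0.6,0,0,0],[0,0,0,0,0,0]]}}

```text
time_s: 23.8
eef_pos: [0.4414, -0.2563, 0.1303]
tool_rot: [1.0, -0.0, 0.0, 0.0]
wrist_force: [-1.0, 1.4, 4.6]
opening: 0.0557
finger_force: 30.0
```

{"name": "carry_out", "arguments": {"targets": [[0,0,0,0,0,0],[0,0,0,0,0,0],[0,0,0,0,0,0],[0,0,-30,0,0,0],[0,0,-45,0,0,0],[0,0,-45,0,0,0],[33,-22,-5,0,0,0],[33,-22,0,0,0,0],[33,-22,0,0,0,0],[33,-22,0,0,0,0],[33,-24,0,0,0,0],[0,0,0,0,0,0]], "jaw": 1}}

```text
time_s: 25.3
eef_pos: [0.6076, -0.1427, 0.2541]
tool_rot: [1.0, 0.001, -0.0, -0.0]
wrist_force: [-0.2, -0.1, -0.0]
opening: 0.0948
finger_force: 0.0
```

```bash
cat > lid.py <<'E'
from h import *
d=snapshot("wrist");print(state()["eef_pos"])
c=d["color"].astype(int);u,v=proj(d,[.657,-.143,.048])[0];print("pred",u,v)
m=((c.max(2)<60)).astype(np.uint8);m[235:]=0
n,l,s,ce=cv2.connectedComponentsWithStats(m)
for i in range(1,n):
    if s[i,4]>60 and np.hypot(*(ce[i]-(u,v)))<60: print("dark",s[i],ce[i],np.round(cast(d,ce[i],.048)*1000,1))
cv2.imwrite("pics/l.png",np.hstack([crop(d,u,v,40,7)]))
E
python3 lid.py
```

```text
[ 0.60656235 -0.14356764  0.25424803]
pred 281.84065344943514 144.06249678904277
dark [276 143  14   9  87] [281.82758621 146.75862069] [ 653.9 -143.    48. ]
```

```bash
python3 - <<'E'
from h import *
d=snapshot("wrist");g=cv2.cvtColor(d["color"],cv2.COLOR_RGB2GRAY)
print("     "+" ".join(f"{x:3d}" for x in range(256,308,2)))
for y in range(118,176,2): print(y,"",*[f"{int(k):3d}" for k in g[y,256:308:2]])
E
```

```text
256 258 260 262 264 266 268 270 272 274 276 278 280 282 284 286 288 290 292 294 296 298 300 302 304 306
118  205 201 203 205 200 194 187 188 200 200 204 211 200 192 183 187 203 201 196 189 189 196 198 197 187 189
120  192 195 195 193 196 196 190 193 206 223 236 248 254 254 247 246 233 190 185 180 185 191 195 195 185 184
122  189 187 183 180 183 189 189 203 248 255 255 255 255 254 253 254 254 247 236 192 166 182 196 198 185 178
124  199 190 185 192 187 180 226 255 255 255 255 255 254 254 252 254 254 249 253 250 202 168 178 190 191 185
126  208 202 200 205 199 216 255 255 255 255 255 255 255 254 253 254 254 249 254 254 247 203 122 172 189 128
128  214 212 208 207 211 255 255 255 255 255 255 255 255 254 253 254 254 250 254 253 249 247 159 164 189 129
130  208 209 210 213 252 255 255 255 255 255 255 254 255 254 254 254 253 250 253 251 249 249 234 142 142 121
132  197 199 205 219 255 255 255 255 255 255 255 254 254 247 219 221 216 216 250 250 250 249 250 157 101 110
134  205 201 200 228 255 255 255 255 255 255 254 216 122  97  62 105 130 137 213 247 250 249 249 158  95 108
136  201 195 19
[... 1464 characters left out ...]
13 116 117 114 114 110 108 106 101  99 100 106
164  190 194 202 133 113 107 112 113 109 114 114 108 106 110 114 113 109 108 104 108 112 112 106 104 106 108
166  197 197 208 138 116 109 110 104  99 108 111 110 109 110 113 109 108 107 102  99 104 109 111 111 108 111
168  203 207 212 136 115 114 108 101 101 108 111 110 109 110 110 110 109 109 102  98 100 102 106 109 111 112
170  201 212 210 137 114 110  98  94 106 108 109 111 111 115 112 113 118 110 101 105 110 104  89 100 108 111
172  203 212 206 132 115 109 103 105 113 112 106 104 110 112 114 116 117 111 106 111 113 108  90  97 101  99
174  208 211 206 138 111 107 107 116 117 116 110  96 101 108 109 109 107 113 113 112 116 111 101  92  94  96
```

Knob top at (282,142) and disc at (282,140.5), so the lid is at about (659,-143). Grip the knob.

{"name": "carry_out", "arguments": {"targets": [[52.4,0,10,0,0,0],[0,0,50,0,0,0],[0,0,50,0,0,0],[0,0,50,0,0,0],[0,0,40,0,0,0],[0,0,24,0,0,0],[0,0,14,0,0,0],[0,0,0,0,0,0]]}}

```text
time_s: 26.4
eef_pos: [0.6582, -0.1448, 0.0167]
tool_rot: [1.0, -0.0, -0.0, -0.0]
wrist_force: [-0.5, 0.3, 0.0]
opening: 0.0948
finger_force: 0.0
```

{"name": "carry_out", "arguments": {"targets": [[0,0,0,0,0,0],[0,0,0,0,0,0],[0,0,0,0,0,0],[0,0,0,0,0,0],[0,0,0,0,0,0],[0,0,0,0,0,0],[0,0,0,0,0,0],[0,0,0,0,0,0],[0,0,0,0,0,0]], "jaw": 0}}

```text
time_s: 27.52
eef_pos: [0.6587, -0.1443, 0.0169]
tool_rot: [1.0, -0.0, -0.0, 0.0]
wrist_force: [0.9, 0.4, -0.2]
opening: 0.0193
finger_force: 30.0
```

{"name": "carry_out", "arguments": {"targets": [[0,0,-30,0,0,0],[0,0,-50,0,0,0],[0,0,-50,0,0,0],[0,0,-50,0,0,0],[0,0,-40,0,0,0],[-35,20,0,0,0,0],[-35,20,0,0,0,0],[-35,20,0,0,0,0],[-35,20,0,0,0,0],[-35,20,0,0,0,0],[-20,12,0,0,0,0],[0,0,0,0,0,0]]}}

```text
time_s: 29.02
eef_pos: [0.4627, -0.2569, 0.2372]
tool_rot: [1.0, -0.001, 0.0, 0.0]
wrist_force: [0.4, 1.1, -1.1]
opening: 0.0195
finger_force: 30.0
```

{"name": "carry_out", "arguments": {"targets": [[-22,-0.5,10,0,0,0],[0,0,25,0,0,0],[0,0,14,0,0,0],[0,0,4,0,0,0],[0,0,4,0,0,0],[0,0,3,0,0,0],[0,0,1,0,0,0],[0,0,0,0,0,0]]}}

```text
time_s: 30.02
eef_pos: [0.4417, -0.2558, 0.1761]
tool_rot: [1.0, -0.0, 0.0, 0.0]
wrist_force: [0.2, 0.9, -1.0]
opening: 0.0192
finger_force: 30.0
```

{"name": "carry_out", "arguments": {"targets": [[0,0,1,0,0,0],[0,0,0,0,0,0]]}}

```text
time_s: 30.28
eef_pos: [0.4417, -0.2557, 0.175]
tool_rot: [1.0, -0.0, 0.0, 0.0]
wrist_force: [-0.6, 0.3, -0.9]
opening: 0.0195
finger_force: 30.0
```

{"name": "carry_out", "arguments": {"targets": [[0,0,0.5,0,0,0],[0,0,0.5,0,0,0],[0,0,0,0,0,0]]}}

```text
time_s: 30.65
eef_pos: [0.4419, -0.2559, 0.1747]
tool_rot: [1.0, -0.0, 0.0, 0.0]
wrist_force: [-1.6, 0.3, 9.1]
opening: 0.0193
finger_force: 30.0
```

Contact at 174.7, the fully-home height. I release, rise and swing away to look.

{"name": "carry_out", "arguments": {"targets": [[0,0,0,0,0,0],[0,0,0,0,0,0],[0,0,0,0,0,0],[0,0,0,0,0,0],[0,0,0,0,0,0],[0,0,0,0,0,0],[0,0,-30,0,0,0],[0,0,-40,0,0,0],[0,0,-30,0,0,0],[0,-40,0,0,0,0],[0,-45,0,0,0,0],[0,-45,0,0,0,0]], "jaw": 1}}

```text
time_s: 32.15
eef_pos: [0.4415, -0.1245, 0.274]
tool_rot: [1.0, -0.0, 0.0, 0.0]
wrist_force: [-0.1, -0.3, 0.6]
opening: 0.0953
finger_force: 0.0
```

{"name": "carry_out", "arguments": {"targets": [[0,-45,0,0,0,0],[0,-45,0,0,0,0],[0,-45,0,0,0,0],[0,-45,0,0,0,0],[0,0,0,0,0,0]]}}

```text
time_s: 32.78
eef_pos: [0.4415, 0.0564, 0.274]
tool_rot: [1.0, 0.002, 0.0, -0.0]
wrist_force: [-0.2, -0.1, -0.3]
opening: 0.0952
finger_force: 0.0
```

```bash
python3 -c "
from h import *
b=snapshot('side');a=snapshot('scene');u,v=proj(b,[.441,-.256,.11])[0]
print(proj(a,[.441,-.256,.11]))
i=cv2.resize(b['color'][:,:,::-1],(400,300));j=cv2.resize(a['color'][:,:,::-1],(400,300))
cv2.imwrite('pics/f.png',np.hstack([crop(b,u,v,60,5)[:,100:500],np.vstack([i,j])]))"
```

```text
[[405.0904494  174.40424638]]
```

View pics/f.png

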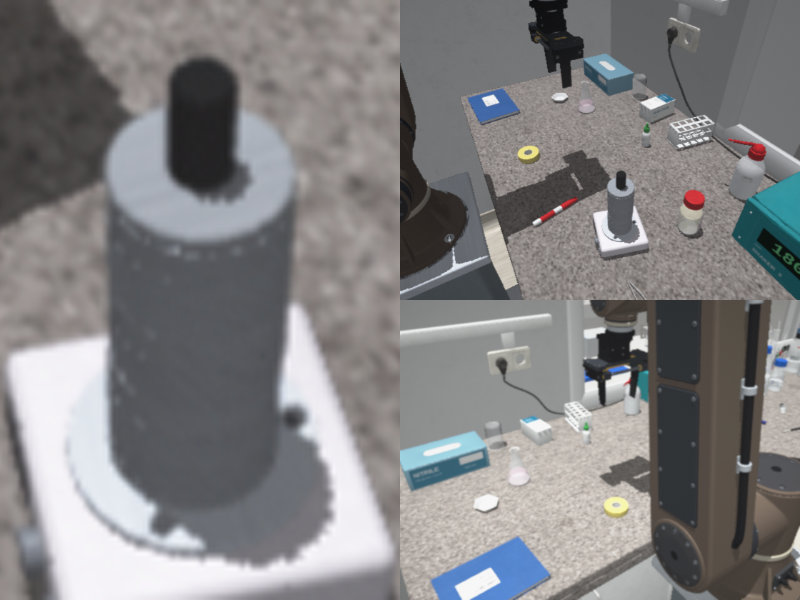

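The stack stands straight with no gaps and the lid (crop (200,170)) is on. The flask and the red-capped bottle are upright where they were.

```bash
python3 -c "
from rig import job_done
print(job_done())"
```

```text
the job is handed in; nothing more can be done
None
```

The stack is built on the pan in the order asked (fine, medium, coarse, lid); each piece stopped at its fully-seated height, the flask and red-capped bottle were left standing where they were, and the job was handed in at about 33 s, though the verdict wasn't returned.

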